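# Balance a loaded bottle carrier and carry it level

## Robot

A 6-joint arm with a two-finger parallel gripper is mounted at the origin on the work surface. World frame = base frame: x ahead of the robot, y to its left, z up, the work surface at z = 0. Lengths are in m, angles in rad, forces in N, time in s.
With the tool pointing down it reaches from about 0.375 to 0.9 m from the base axis. Payload 3.1 kg.
Tool frame: the origin (TCP) lies at the very end of the fingers, on their centre line; the grasp point (between the pads) lies 19 mm behind it (manip.pinch_z is the distance from the TCP to the grasp point, in m); z points along the fingers, y is the direction in which the jaws open and shut (so a half turn about z gives the same grasp; the last joint's range is limited). The gripper opens to 85 mm and grips with 20 to 120 N. Pads are 22 mm wide; open, the fingers measure 114 mm over their backs; the gripper's body (76 mm by 85 mm) begins 54 mm behind the grasp point. The pads swing forward as they close: fully open they stand 13 mm farther back than shut.
Start: joints at [-1.494, 0.527, 1.433, -0, 1.181, -0.178], TCP at [0.158, -0.605, 0.231] pointing down, gripper open.
Joint ranges: [-3.08, 3.08], [-0.75, 2.2], [0.22, 2.44], [-1.43, 4.57], [0, 2.65], [-2.85, 2.85]. Speed limits (rad/s): [2.79, 2.79, 3.14, 3.14, 3.14, 3.14].

## Interface

Orientations are given as a unit quaternion [x, y, z, w].
In Python, from station import manip gives the robot as it stands.
- The arm moves only by the tool drive_tool, never from a script. Its argument "increments" is a list of rows, each a list of 7 numbers: the closure in counts, from 0 (fully open) to 255 (shut), then the shift along the tool's x, y, z in cm, then the turn, a rotation vector about the tool's x, y, z in rad. A call has 1 to 20 rows; each row is the pose to reach, as a shift and turn from the pose commanded when the call began, along the tool's axes at that moment; what a row does not reach only later rows make up. A row lasts 1/10 s, in which the tool goes at most 50 mm and 8.59 degrees, less where a joint would pass 70% of its speed; a pose out of reach is approached as far as the arm can. A call with a gripper value outside its range is refused whole. The fingers move at their own pace and stop on an object; "force" is the grip in N (left out, the last holds). Time passes only in rows, so rows that repeat a pose let the fingers close. It gives the time, the measured TCP pose, the force and the opening at its end, in the units of the state.
- manip.sense(): the state, without advancing time (a new reading comes with each control period).
- manip.snapshot(name): name is "scene" or "top" or "wrist"; returns the picture (384x512x3 uint8, red, green, blue); there is no depth.
- manip.camera_model(name): a dict with "mtx" (3x3 intrinsics, pixels), "cam_to_world" (4x4, takes a point from camera to world coordinates). Camera axes: x right, y down, z forward; pixel columns grow to the right and rows downward; lengths in m; the calibration is good to about 2 mm. A picture is of the moment at which its call begins: read the wrist's pose just before it. camera_model takes no time and is no camera call; for the wrist camera it gives the pose at the moment of the call.
- manip.sign_off(): hands the job in, once; it reports no verdict.
The state is a dict: "t": time; "q": joint angles; "qd": joint speeds; "tau": joint torques, N m; "tcp_pos": TCP position; "tool_rot": TCP orientation; "force": force on the tool from outside, world axes, zero at the start; "ft_torque": the same for the moment, N m; "finger_gap": opening from 0.0 (shut) to 1.0 (fully open).
Only numpy, scipy, OpenCV 4.12 (cv2) and the standard library are available. Lean on these libraries where they do the work, as an engineer would, in place of code of your own. Each camera call takes 0.05 s, during which the arm holds its last target. There are 200 camera calls.

## Task

The bottles in the carrier are unevenly filled, so find its balance point: slide the carrier gently along the steel plate and over its left edge until it just tips nose-down by itself with your hand off it, then slide the handle saddle along the rail to mark that point. Lift the carrier by the swinging black handle alone so that it hangs free and level for a moment, and set it down gently, flat inside the blue tray, with all four bottles in their sockets; never let it tilt steeply, and leave the other things alone.

Things in the scene. Friction and masses are not known exactly. Their poses are not given: they have to be found in the camera images.
- platform: steel bench plate, fixed, 340 mm long (its own x) x 120 mm wide x 20 mm thick, square edges; origin at the centre of its underside. Its +x end, to the robot's left, is the edge to tip over; nothing stands on the bench beyond it
- edge (a point): middle of the top edge at the plate's +x end, 20 mm above the bench; the edge line runs along the plate's y. Left alone, the carrier tips over it once its balance point has passed it: the nose drops to the bench (about 5 degrees) and stays there. The balance point lies within 45 mm of the carrier's origin and differs each time
- carrier: loose aluminium bottle carrier, a flat bar 440 mm long (its own x) x 58 mm wide x 18 mm thick, 0.6 to 0.8 kg loaded, lying along the plate, its +x end (the nose) foremost. Origin at the centre of its flat underside, z up. White blocks with two bottles each (at x = 105, 155, -105, -155 mm); outside them grey solid end blocks, 38 mm long, 18 mm tall, free to push against
- nose (a point): middle of the lower edge of the carrier's +x end face, 220 mm from its origin. The tail face is the opposite end. It takes about 4 N to slide the carrier (friction about 0.6); a finger pressing on the tail face holds the tail down by rubbing, so the carrier may tip only once the push is eased off
- saddle (a joint): position in m of the handle saddle along the carrier's rail: 0 at the carrier's origin, growing towards the nose, range -0.07 to 0.07. A red slide that moves against about 1.5 N of friction and stays where it is left. Saddle and bail weigh only 32 g together: moving them shifts the balance point by about 1 mm for each 20 mm
- saddle_grip (a point): middle between the saddle's two upright aluminium cheeks, 78 mm above the carrier's underside; the cheeks (30 mm long along the rail, from 19 to 93 mm above the underside) can be pinched here from outside, 52 mm across along the carrier's y
- bail: black carrying handle, an inverted U hinged freely on the saddle about the carrier's y, 84 mm above the carrier's underside; swings 26 degrees either way, with some drag, a weak spring stands it up; top 42 mm above the hinge. Origin on the hinge. Hanging by it, the carrier dips at its heavier end, about 1 degree for each mm that the saddle is off the balance point
- bail_grip (a point): middle of the bail, 34 mm above its hinge, 8 mm below its top: its two legs (10 mm wide along the rail) can be pinched here from outside, 42 mm across along the carrier's y
- tray: shallow blue tray, fixed on the bench, outside 500 mm long (its own x) x 110 mm wide x 16 mm tall, walls and floor 4 mm thick; origin at the centre of its underside
- bottle_a: amber screw-cap bottle, 42 mm across, 80 mm tall, white cap and paper band; all four look the same but hold different amounts and weigh 60 to 210 g, two in each end block of the carrier; origin at the centre of its underside, 4 mm above the carrier's underside when it stands in its 14 mm deep socket
- bottle_b: amber screw-cap bottle, 42 mm across, 80 mm tall, white cap and paper band; all four look the same but hold different amounts and weigh 60 to 210 g, two in each end block of the carrier; origin at the centre of its underside, 4 mm above the carrier's underside when it stands in its 14 mm deep socket
- bottle_c: amber screw-cap bottle, 42 mm across, 80 mm tall, white cap and paper band; all four look the same but hold different amounts and weigh 60 to 210 g, two in each end block of the carrier; origin at the centre of its underside, 4 mm above the carrier's underside when it stands in its 14 mm deep socket
- bottle_d: amber screw-cap bottle, 42 mm across, 80 mm tall, white cap and paper band; all four look the same but hold different amounts and weigh 60 to 210 g, two in each end block of the carrier; origin at the centre of its underside, 4 mm above the carrier's underside when it stands in its 14 mm deep socket
- spare: spare amber bottle standing on the bench, 42 mm across, 80 mm tall; origin at the centre of its underside; not part of the job
- dropper: clear bottle with a blue cap, 52 mm across, 110 mm tall; origin at the centre of its underside; not part of the job
- beaker: glass beaker, 64 mm across, 85 mm tall; origin at the centre of its underside; not part of the job
- forceps: steel forceps lying flat, 145 mm long, 6 mm thick; origin at the centre of its underside; not part of the job
- timer: white bench timer, 65 x 65 x 18 mm; origin at the centre of its underside; not part of the job

How it is judged:
By the outcome, as a careful person would: the job done as asked, in the order asked, and still so for the second after the job is handed in, with the robot touching nothing.
It also fails if it takes over 72 s, if anything falls off the work surface, if the arm or the gripper's body presses on something with over 40 N, if the wrist force passes 120 N, or if a joint passes its speed limit or range.

## Working session

There is one attempt and no reset: what is moved stays moved. The work goes in short steps, Python scripts to look and compute and a tool call to move; the robot and the scene stay as the last step left them, time stands still between calls to the robot, and variables do not carry over. Pictures are saved under pics/ and viewed, about 8 in all and at most 12, crops included, and the job is handed in when it is done.

Besides the shell and the picture viewer there is one more tool, called as name([rows], argument=value, ...), one row to a line, values as JSON. drive_tool: Moves the arm, as the interface text tells. Its arguments: {"type":"object","properties":{"increments":{"type":"array","items":{"type":"array","items":{"type":"number"}}},"force":{"type":"number"}},"required":["increments"]}

```bash
mkdir -p pics; ls
python3 - <<'E'
from station import manip
import cv2,numpy as np
print(manip.sense(), manip.pinch_z)
for n in ("scene","top"):
    im=manip.snapshot(n); cv2.imwrite(f"pics/{n}0.png",im[:,:,::-1])
    c=manip.camera_model(n); print(n,np.round(c["mtx"],1).tolist(),np.round(c["cam_to_world"],4).tolist())
a=cv2.imread("pics/scene0.png");b=cv2.imread("pics/top0.png")
cv2.imwrite("pics/top0b.png",cv2.resize(b,(800,600),interpolation=cv2.INTER_CUBIC))
E
```

```text
pics
{'t': 0.0, 'q': array([-1.49353279e+00,  5.28494145e-01,  1.43390713e+00, -7.99704733e-06,
        1.18140723e+00, -1.78501479e-01]), 'qd': array([ 0.00024847,  0.00021512, -0.00033759,  0.00091994,  0.00154721,
        0.00107743]), 'tau': array([ 4.50157177e-04, -4.42348516e+01, -1.78023988e+01, -1.03098841e-04,
        8.56720872e-03, -3.06549293e-07]), 'tcp_pos': array([ 0.15808479, -0.60393013,  0.2303149 ]), 'tool_rot': array([ 9.91833367e-01,  1.27535659e-01,  5.23654365e-05, -1.10669566e-03]), 'force': array([ 0.63764435, -0.20781592, -0.03347795]), 'ft_torque': array([ 0.01608855, -0.03882336,  0.0226438 ]), 'finger_gap': 1.002358360568898} 0.0187
scene [[411.0, 0.0, 259.7], [0.0, 411.0, 191.2], [0.0, 0.0, 1.0]] [[0.5842, 0.653, -0.482, 1.0824], [0.8116, -0.4699, 0.3471, -0.3875], [0.0002, -0.594, -0.8045, 1.0291], [0.0, 0.0, 0.0, 1.0]]
top [[463.8, 0.0, 260.5], [0.0, 463.8, 190.4], [0.0, 0.0, 1.0]] [[-0.0287, -0.9908, 0.1326, 0.3464], [-0.9996, 0.0292, 0.0017, -0.014], [-0.0056, -0.1325, -0.9912, 1.6946], [0.0, 0.0, 0.0, 1.0]]
```

View pics/top0b.png

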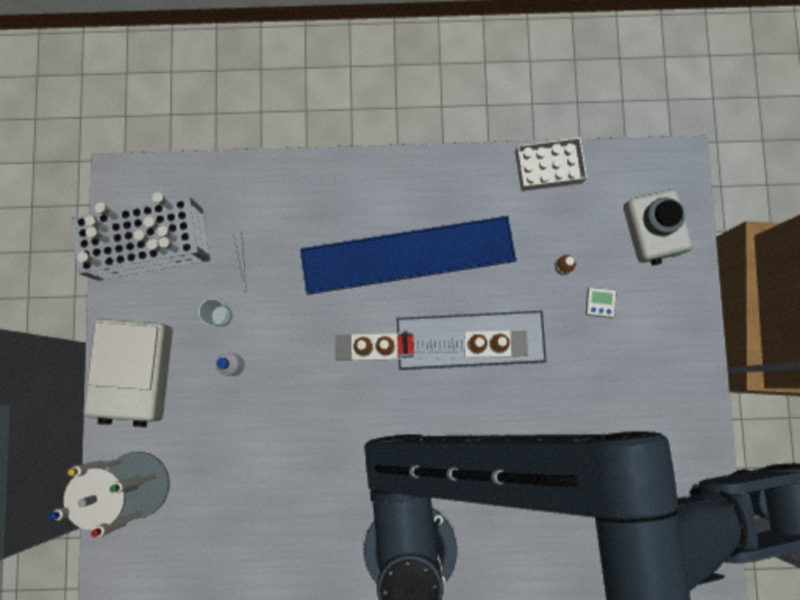

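View pics/scene0.png

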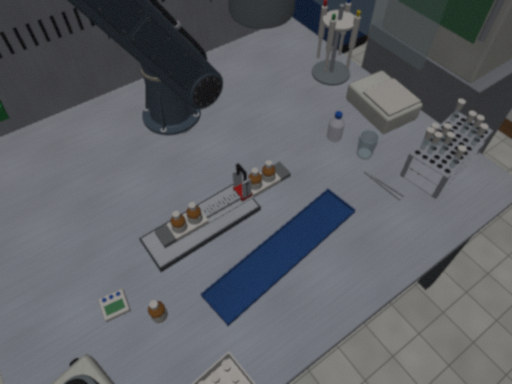

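The top view (800x600) shows the plate at corners (397,318), (542,311), (546,361), (400,369). The carrier lies with its nose to the left, from x=335 to x=527, and the red saddle is at 405. The tray corners are (301,248), (509,216), (516,262), (306,294). The scene view confirms this.

```bash
cat > h.py <<'E'
import numpy as np,cv2
from station import manip
from scipy.spatial.transform import Rotation as R
def p2w(c,uv,z):
    uv=np.atleast_2d(uv).astype(float);K,T=c["mtx"],c["cam_to_world"]
    d=np.c_[(uv-[K[0,2],K[1,2]])/[K[0,0],K[1,1]],np.ones(len(uv))]@T[:3,:3].T
    return T[:3,3]+d*((z-T[2,3])/d[:,2])[:,None]
def w2p(c,P):
    K,T=c["mtx"],c["cam_to_world"]
    q=(np.atleast_2d(P)-T[:3,3])@T[:3,:3]
    q=q@K.T; return q[:,:2]/q[:,2:]
def snap(n,f=None):
    c=manip.camera_model(n);im=np.ascontiguousarray(manip.snapshot(n)[:,:,::-1])
    if f: cv2.imwrite("pics/"+f,im)
    return c,im
E
python3 - <<'E'
from h import *
c=manip.camera_model("top")
g=lambda l,z:np.round(p2w(c,(np.array(l)+.5)/1.5625-.5,z),4)[:,:2]
print("plate",g([(397,318),(542,311),(546,361),(400,369)],.02))
print("carrier",g([(335,334),(336,360),(527,331),(527,356)],.038))
print("caps",g([(362,345),(385,345),(478,342),(500,342)],.104))
t=g([(301,248),(509,216),(516,262),(306,294)],.016);print("tray",t,t.mean(0))
print("saddle",g([(406,345)],.12))
b=cv2.imread("pics/top0.png")[180:260,190:370];cv2.imwrite("pics/c0.png",cv2.resize(b,None,fx=4.4,fy=4.4,interpolation=cv2.INTER_CUBIC))
E
```

```text
plate [[ 0.5237  0.0141]
 [ 0.5302 -0.323 ]
 [ 0.4142 -0.3261]
 [ 0.4056  0.0104]]
carrier [[ 0.4891  0.1569]
 [ 0.4296  0.1555]
 [ 0.4832 -0.283 ]
 [ 0.4261 -0.2801]]
caps [[ 0.4575  0.0912]
 [ 0.456   0.0407]
 [ 0.4567 -0.1636]
 [ 0.4553 -0.2118]]
tray [[ 0.6968  0.2363]
 [ 0.7593 -0.2578]
 [ 0.6482 -0.2689]
 [ 0.5868  0.2256]] [ 0.672775 -0.0162  ]
saddle [[ 0.4536 -0.0055]]
```

View pics/c0.png

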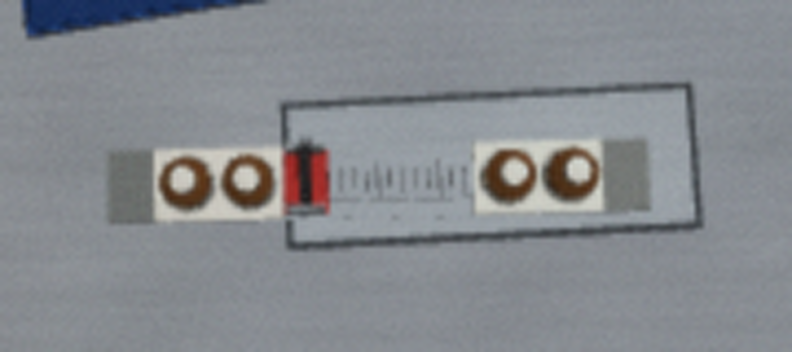

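Carrier origin is about (0.457, -0.063), with its axis nearly along +y. The edge is at y of about 0.012, and the lengths agree (438 against 440, 337 against 340). I'll move above the tail with the jaws along x and look with the wrist camera.

drive_tool([
  [165,36.0,-19.8,3,0,0,-1.315],
  [165,36.0,-19.8,3,0,0,-1.315],
  [165,36.0,-19.8,3,0,0,-1.315],
  [165,36.0,-19.8,3,0,0,-1.315],
  [165,36.0,-19.8,3,0,0,-1.315],
  [165,36.0,-19.8,3,0,0,-1.315],
  [165,36.0,-19.8,3,0,0,-1.315],
  [165,36.0,-19.8,3,0,0,-1.315],
  [165,36.0,-19.8,3,0,0,-1.315],
  [165,36.0,-19.8,3,0,0,-1.315],
  [165,36.0,-19.8,3,0,0,-1.315],
])

```text
t: 1.2
tcp_pos: [0.4561, -0.322, 0.2011]
tool_rot: [0.708, 0.707, -0.0, -0.0]
force: [-0.4, 0.1, 0.3]
finger_gap: 0.352
```

```bash
cat >> h.py <<'E'
def inc(pos,yaw=None,tilt=None):
    "cm shift and rotvec from the present pose to a tool-down pose at pos; yaw=angle of tool x"
    s=manip.sense();r=R.from_quat(s["tool_rot"])
    d=r.inv().apply(np.array(pos)-s["tcp_pos"])*100
    m=r.as_matrix()
    if yaw is None: yaw=np.arctan2(m[1,0],m[0,0])
    t=R.from_matrix(np.array([[np.cos(yaw),np.sin(yaw),0],[np.sin(yaw),-np.cos(yaw),0],[0,0,-1]]))
    print("inc cm",np.round(d,2),"rot",np.round((r.inv()*t).as_rotvec(),3))
def st():
    s=manip.sense();print("t",round(s["t"],2),"tcp",np.round(s["tcp_pos"],4),"x-axis",np.round(R.from_quat(s["tool_rot"]).as_matrix()[:,0],3),"F",np.round(s["force"],1),"gap",round(s["finger_gap"],3))
E
python3 - <<'E'
from h import *
st();c,im=snap("wrist","w1.png");print(np.round(c["cam_to_world"],3))
print(w2p(c,[[.457,-.2815,.038],[.465,.012,.02]]))
snap("scene","s1.png");inc([.456,-.305,.028],np.pi/2)
E
```

```text
t 1.2 tcp [ 0.4561 -0.322   0.2011] x-axis [ 0.002  1.    -0.   ] F [-0.4  0.1  0.3] gap 0.352
[[ 1.    -0.002 -0.002  0.455]
 [-0.003 -0.964 -0.267 -0.255]
 [-0.001  0.267 -0.964  0.343]
 [ 0.     0.     0.     1.   ]]
[[ 254.73685623  133.37802162]
 [ 265.57858804 -291.58401558]]
inc cm [ 1.8   0.05 17.33] rot [-0.     0.    -0.003]
```

View pics/w1.png

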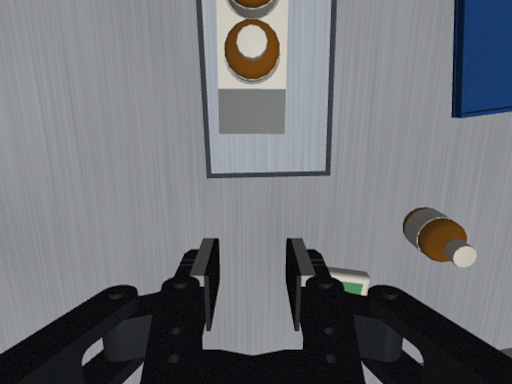

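Wrist view: the tail face is at (220..285, 133), which matches the prediction of 133.4. The plate's end edge runs (210,177) to (329,172). The spare and the timer are clear of the path. Going down behind the tail.

drive_tool([
  [165,1.2,0,5,0,0,0],
  [165,1.2,0,10,0,0,0],
  [165,1.2,0,14.5,0,0,0],
  [165,1.2,0,17.2,0,0,0],
  [165,1.2,0,17.2,0,0,0],
])

```text
t: 1.8
tcp_pos: [0.4533, -0.3093, 0.0258]
tool_rot: [0.708, 0.706, 0.0, -0.004]
force: [-0.9, 0.2, 0.5]
finger_gap: 0.353
```

```bash
python3 - <<'E'
from h import *
import pickle
st()
c=manip.camera_model("wrist")
E
python3 - <<'E'
from h import *
# w1 geometry (camera pose from 2nd look printed earlier)
c=dict(mtx=manip.camera_model("wrist")["mtx"],cam_to_world=np.array([[1,-.002,-.002,.455],[-.003,-.964,-.267,-.255],[-.001,.267,-.964,.343],[0,0,0,1.]]))
print(np.round(p2w(c,[(219,134),(285,134),(218,88),(287,88)],.038),4));print(np.round(p2w(c,[(209,178),(329,173)],.02),4))
c,im=snap("scene","s2.png")
for b in (155,105,-105,-155): print(b,np.round(w2p(c,[.457,-.062+b*1e-0/1000,.104]),1))
E
```

```text
t 1.8 tcp [ 0.4533 -0.3093  0.0258] x-axis [0.004 1.    0.006] F [-0.9  0.2  0.5] gap 0.353
[[ 0.4251 -0.2817  0.038 ]
 [ 0.4835 -0.2819  0.038 ]
 [ 0.4254 -0.2429  0.038 ]
 [ 0.4843 -0.2431  0.038 ]]
[[ 0.4125 -0.3254  0.02  ]
 [ 0.5285 -0.3208  0.02  ]]
155 [[268.  162.5]]
105 [[254.2 170.2]]
-105 [[191.4 204.9]]
-155 [[175.2 213.9]]
```

View pics/s2.png

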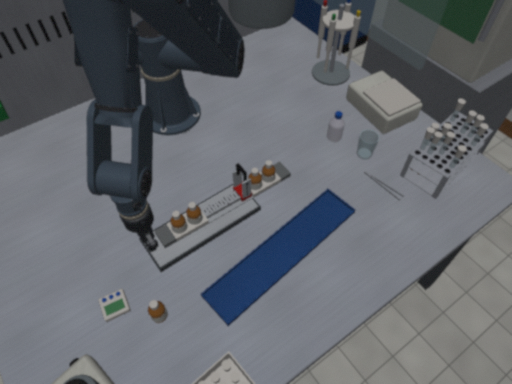

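The scene view shows the gripper behind the tail, with all bottles visible: tail caps near (178,213) and (193,204), nose caps near (255,170) and (268,162). I'll push about 25 mm, ease off, then check with a template-based tip detector.

```bash
cat > tip.py <<'E'
from h import *
ref=cv2.imread("pics/s2.png").astype(np.float32)
s=manip.sense();c,im=snap("scene","step.png");im=im.astype(np.float32)
def find(b,w=11):
    u,v=np.round(w2p(c,[.457,-.062+b,.085])[0]).astype(int)
    t=ref[v-w:v+w,u-w:u+w];r=cv2.matchTemplate(im[v-60:v+30,u-30:u+90],t,cv2.TM_CCOEFF_NORMED)
    _,m,_,(x,y)=cv2.minMaxLoc(r)
    q=lambda a,k:(0 if k<1 or k>len(a)-2 else (a[k-1]-a[k+1])/(2*(a[k-1]-2*a[k]+a[k+1])))
    return np.array([u,v]),np.array([u-30+w+x+q(r[y],x)-0., v-60+w+y+q(r[:,x],y)]),m
st()
for b in (.13,-.13):
    p0,p,m=find(b)
    # solve slide along y and rise from pixel displacement
    P=np.array([.457,-.062+b,.085]);f=w2p(c,[P])[0]
    J=np.array([w2p(c,[P+[0,.05,0]])[0]-f,w2p(c,[P+[0,0,.01]])[0]-f]).T/[50,10]
    d=np.linalg.lstsq(J,p-p0,rcond=None)[0]
    print("b",b,"slide mm %.1f rise mm %.1f match %.2f"%(*d,m))
E
python3 tip.py
```

```text
t 1.9 tcp [ 0.4559 -0.3112  0.0295] x-axis [0.003 1.    0.   ] F [0.4 0.4 0.8] gap 0.354
b 0.13 slide mm 0.0 rise mm 0.0 match 1.00
b -0.13 slide mm -0.0 rise mm 0.0 match 1.00
```

drive_tool([
  [165,0.8,0,-0.2,0,0,0],
  [165,1.4,0,-0.2,0,0,0],
  [165,1.7,0,-0.2,0,0,0],
  [165,2.0,0,-0.2,0,0,0],
  [165,2.3,0,-0.2,0,0,0],
  [165,2.6,0,-0.2,0,0,0],
  [165,2.9,0,-0.2,0,0,0],
  [165,3.2,0,-0.2,0,0,0],
  [165,3.5,0,-0.2,0,0,0],
  [165,3.8,0,-0.2,0,0,0],
  [165,4.0,0,-0.2,0,0,0],
  [165,4.0,0,-0.2,0,0,0],
])

```text
t: 3.1
tcp_pos: [0.4589, -0.2731, 0.0328]
tool_rot: [0.707, 0.707, -0.0, 0.004]
force: [0.5, -5.9, 3.7]
finger_gap: 0.356
```

```bash
python3 tip.py
```

```text
t 3.15 tcp [ 0.4589 -0.2731  0.0327] x-axis [-0.001  1.    -0.007] F [-0.2 -5.6  3.1] gap 0.351
b 0.13 slide mm 18.3 rise mm 1.4 match 1.00
b -0.13 slide mm 19.1 rise mm -1.5 match 1.00
```

drive_tool([
  [165,0.3,0,0,0,0,0],
  [165,0.6,0,0,0,0,0],
  [165,0.9,0,0,0,0,0],
  [165,0.9,0,0,0,0,0],
  [165,0.5,0,0,0,0,0],
  [165,0.3,0,0,0,0,0],
  [165,0.3,0,0,0,0,0],
])

```text
t: 3.85
tcp_pos: [0.456, -0.2667, 0.0312]
tool_rot: [0.707, 0.707, 0.0, -0.001]
force: [-0.6, 0.2, -0.2]
finger_gap: 0.353
```

```bash
python3 tip.py
```

```text
t 3.9 tcp [ 0.4559 -0.2665  0.0311] x-axis [0.    1.    0.001] F [ 0.6  0.  -0.2] gap 0.354
b 0.13 slide mm 27.6 rise mm 0.8 match 0.98
b -0.13 slide mm 28.2 rise mm -1.4 match 0.99
```

drive_tool([
  [165,0.5,0,0,0,0,0],
  [165,0.8,0,0,0,0,0],
  [165,1.0,0,0,0,0,0],
  [165,1.0,0,0,0,0,0],
  [165,0.4,0,0,0,0,0],
  [165,0.4,0,0,0,0,0],
  [165,0.4,0,0,0,0,0],
])

```text
t: 4.6
tcp_pos: [0.4557, -0.2622, 0.0311]
tool_rot: [0.707, 0.707, 0.0, -0.001]
force: [-0.1, 0.4, -0.2]
finger_gap: 0.353
```

```bash
python3 tip.py
```

```text
t 4.65 tcp [ 0.4558 -0.2622  0.0311] x-axis [0.    1.    0.002] F [1.1 0.1 0.2] gap 0.357
b 0.13 slide mm 34.2 rise mm 0.7 match 0.99
b -0.13 slide mm 34.8 rise mm -1.9 match 0.99
```

drive_tool([
  [165,0.5,0,0,0,0,0],
  [165,0.8,0,0,0,0,0],
  [165,1.0,0,0,0,0,0],
  [165,1.0,0,0,0,0,0],
  [165,0.4,0,0,0,0,0],
  [165,0.4,0,0,0,0,0],
  [165,0.4,0,0,0,0,0],
])

```text
t: 5.35
tcp_pos: [0.4557, -0.2583, 0.0311]
tool_rot: [0.707, 0.707, 0.0, -0.001]
force: [0.3, 0.5, 1.1]
finger_gap: 0.349
```

```bash
python3 tip.py
```

```text
t 5.4 tcp [ 0.4558 -0.2583  0.0311] x-axis [0.    1.    0.002] F [-0.6 -0.2 -0.7] gap 0.351
b 0.13 slide mm 38.0 rise mm 0.8 match 0.99
b -0.13 slide mm 38.9 rise mm -2.4 match 0.98
```

drive_tool([
  [165,0.5,0,0,0,0,0],
  [165,0.8,0,0,0,0,0],
  [165,1.0,0,0,0,0,0],
  [165,1.0,0,0,0,0,0],
  [165,0.4,0,0,0,0,0],
  [165,0.4,0,0,0,0,0],
  [165,0.4,0,0,0,0,0],
])

```text
t: 6.1
tcp_pos: [0.4557, -0.2542, 0.031]
tool_rot: [0.707, 0.707, 0.0, -0.001]
force: [0.4, -0.6, -0.7]
finger_gap: 0.352
```

```bash
python3 tip.py
```

```text
t 6.15 tcp [ 0.4558 -0.2543  0.0311] x-axis [0.    1.    0.002] F [ 0.6  0.1 -0.9] gap 0.352
b 0.13 slide mm 42.2 rise mm 0.3 match 0.98
b -0.13 slide mm 42.5 rise mm -3.3 match 0.98
```

drive_tool([
  [165,0.5,0,0,0,0,0],
  [165,0.8,0,0,0,0,0],
  [165,1.0,0,0,0,0,0],
  [165,1.0,0,0,0,0,0],
  [165,0.4,0,0,0,0,0],
  [165,0.4,0,0,0,0,0],
  [165,0.4,0,0,0,0,0],
])

```text
t: 6.85
tcp_pos: [0.4558, -0.2503, 0.0311]
tool_rot: [0.707, 0.707, 0.0, -0.001]
force: [-0.7, 0.1, -0.9]
finger_gap: 0.349
```

```bash
python3 tip.py
```

```text
t 6.9 tcp [ 0.4558 -0.2503  0.0311] x-axis [0.    1.    0.001] F [0.3 0.8 0.1] gap 0.353
b 0.13 slide mm 46.2 rise mm 0.2 match 0.99
b -0.13 slide mm 47.0 rise mm -3.8 match 0.98
```

drive_tool([
  [165,0.5,0,0,0,0,0],
  [165,0.8,0,0,0,0,0],
  [165,1.0,0,0,0,0,0],
  [165,1.0,0,0,0,0,0],
  [165,0.4,0,0,0,0,0],
  [165,0.4,0,0,0,0,0],
  [165,0.4,0,0,0,0,0],
])

```text
t: 7.6
tcp_pos: [0.4557, -0.2463, 0.0311]
tool_rot: [0.707, 0.707, 0.0, -0.001]
force: [-0.3, 0.2, -0.1]
finger_gap: 0.356
```

```bash
python3 tip.py
```

```text
t 7.65 tcp [ 0.4558 -0.2463  0.0311] x-axis [0.001 1.    0.002] F [-0.3  0.8 -0.5] gap 0.353
b 0.13 slide mm 50.8 rise mm -0.7 match 0.98
b -0.13 slide mm 51.5 rise mm -3.2 match 0.97
```

drive_tool([
  [165,0.5,0,0,0,0,0],
  [165,0.8,0,0,0,0,0],
  [165,1.0,0,0,0,0,0],
  [165,1.0,0,0,0,0,0],
  [165,0.4,0,0,0,0,0],
  [165,0.4,0,0,0,0,0],
  [165,0.4,0,0,0,0,0],
])

```text
t: 8.35
tcp_pos: [0.4557, -0.2423, 0.0311]
tool_rot: [0.707, 0.707, 0.0, -0.001]
force: [0.4, 0.4, -0.4]
finger_gap: 0.352
```

```bash
python3 tip.py
```

```text
t 8.4 tcp [ 0.4558 -0.2423  0.0311] x-axis [0.001 1.    0.001] F [-0.5  0.2 -0.3] gap 0.356
b 0.13 slide mm 59.0 rise mm -8.0 match 0.96
b -0.13 slide mm 60.6 rise mm 5.3 match 0.94
```

The carrier has tipped: the tail rose and the nose dropped, with the hand off, somewhere between 51 and 55 mm of slide. I'll back away, rise, and look at the saddle and edge from above.

drive_tool([
  [165,-1.0,0,0,0,0,0],
  [165,-1.0,0,-4,0,0,0],
  [165,-1.0,0,-9,0,0,0],
  [0,0,0,-14,0,0,0],
  [0,3,0,-19,0,0,0],
  [0,8,0,-22,0,0,0],
  [0,13,0,-22,0,0,0],
  [0,18,0,-22,0,0,0],
  [0,22,0,-22,0,0,0],
  [0,26,0,-22,0,0,0],
  [0,26,0,-22,0,0,0],
  [0,26,0,-22,0,0,0],
])

```text
t: 9.6
tcp_pos: [0.4563, 0.0175, 0.2514]
tool_rot: [0.706, 0.708, -0.0, 0.0]
force: [1.1, -0.8, -0.3]
finger_gap: 1.002
```

```bash
python3 tip.py
python3 - <<'E'
from h import *
c,im=snap("wrist","w3.png");np.save("c3.npy",c["cam_to_world"]);cv2.imwrite("pics/w3b.png",cv2.resize(im,(800,600),interpolation=cv2.INTER_CUBIC))
E
```

```text
t 9.65 tcp [0.4566 0.0165 0.2514] x-axis [-0.001  1.    -0.001] F [-0.3  0.3 -0.6] gap 0.997
b 0.13 slide mm 60.1 rise mm -10.4 match 0.95
b -0.13 slide mm 62.4 rise mm 8.9 match 0.93
```

View pics/w3b.png

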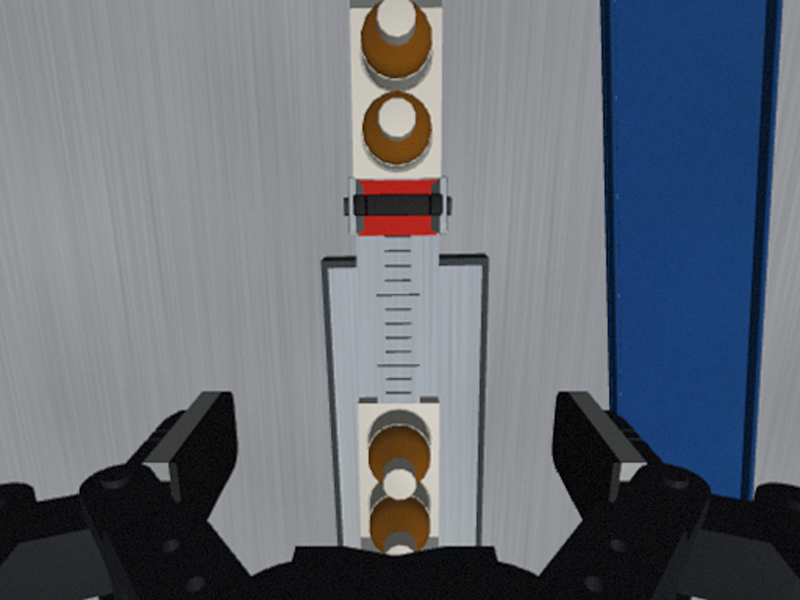

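The carrier is tipped over the edge. In the scaled view the edge row is about 256.5 at the carrier's column (398). Rail ticks run every 14.2 px, with long ticks at row 295 (zero) and row 365 (-50). The saddle spans rows 178 to 236 and the bail bar is at row 205.

Run:
```python
from h import *
from scipy.optimize import least_squares
c=dict(mtx=manip.camera_model("wrist")["mtx"],cam_to_world=np.load("c3.npy"))
g=lambda l,z:p2w(c,(np.array(l,float)+.5)/1.5625-.5,z)
E=g([(323,258.5),(488,254.5),(398,256.7)],.02);print("edge",np.round(E,4))
xe,ye=E[2,:2]
# unknown: s (edge's carrier coordinate), theta ; points on rail top, h=19 mm above underside
def pt(s,th,x,h,X=xe): 
    a=x-s; return [X,ye+a*np.cos(th)+h*np.sin(th),.02-a*np.sin(th)+h*np.cos(th)]
rows=[(295,0),(365,-.05),(392.5,-.07),(265,.02),(280,.01)]
def f(p,th,h): return [w2p(c,[pt(p[0],th,x,h)])[0,1]*1.5625+.281-r for r,x in rows]
for h in (.018,.0195):
  for th in (.087,):
    r=least_squares(f,[.02],args=(th,h));print(h,th,"s",np.round(r.x,4),"res px",np.round(r.fun,1))
s=r.x[0];th=.087
# saddle from bail bar row 205 (h=.122) and saddle bottom edges
for row,h in ((205.5,.126),(235.5,.022)):
    q=least_squares(lambda p:w2p(c,[pt(s,th,p[0],h)])[0,1]*1.5625+.281-row,[.05]);print("x at row",row,np.round(q.x,4))
print("bar/cheek cols x:",np.round(g([(357,205),(440,205)],.12)[:,0],4), "rail",np.round(g([(357,300),(439,300)],.04)[:,0],4),"caps",np.round(g([(397,120),(399,484)],.1)[:,0],4))
for b in (.056,.025): print("grip",b,np.round(pt(s,th,b,.078),4))
```

```text
edge [[0.4047 0.0161 0.02  ]
 [0.5217 0.019  0.02  ]
 [0.4579 0.0174 0.02  ]]
0.018 0.087 s [0.0243] res px [-0.4  0.  -0.3  0.5  0.1]
0.0195 0.087 s [0.024] res px [-0.5  0.2  0.   0.2 -0. ]
x at row 205.5 [0.059]
x at row 235.5 [0.04]
bar/cheek cols x: [0.4365 0.4785] rail [0.4297 0.486 ] caps [0.4568 0.4582]
grip 0.056 [0.4579 0.056  0.0949]
grip 0.025 [0.4579 0.0252 0.0976]
```

Edge is at carrier coordinate 24.0 mm now and was about 28 mm one step before. The fall's timing suggests about 2 mm overshoot, so the balance point is about 26 mm, or 24.6 mm once the saddle moves back from about 56. Next: pinch the saddle cheeks with the tool tilted 5° to match.

drive_tool([
  [0,2.0,0.15,3,0,-0.087,0],
  [0,3.8,0.15,7,0,-0.087,0],
  [0,3.8,0.15,10,0,-0.087,0],
  [0,3.8,0.15,13,0,-0.087,0],
  [0,3.8,0.15,16,0,-0.087,0],
  [0,3.8,0.15,17.4,0,-0.087,0],
  [0,3.8,0.15,17.4,0,-0.087,0],
  [70,3.8,0.15,17.4,0,-0.087,0],
  [85,3.8,0.15,17.4,0,-0.087,0],
  [100,3.8,0.15,17.4,0,-0.087,0],
  [130,3.8,0.15,17.4,0,-0.087,0],
  [130,3.8,0.15,17.4,0,-0.087,0],
  [130,3.8,0.15,17.4,0,-0.087,0],
], force=20)

```text
t: 11.0
tcp_pos: [0.4585, 0.055, 0.0783]
tool_rot: [0.706, 0.707, -0.03, 0.032]
force: [-1.0, -1.2, 7.0]
finger_gap: 0.607
```

```bash
python3 tip.py
python3 - <<'E'
from h import *
c,im=snap("wrist","w4.png");np.save("c4.npy",c["cam_to_world"])
E
```

```text
t 11.05 tcp [0.4585 0.055  0.0783] x-axis [-0.     0.996 -0.087] F [-1.  -1.1  7.1] gap 0.611
b 0.13 slide mm 102.8 rise mm -11.7 match 0.63
b -0.13 slide mm 62.4 rise mm 8.8 match 0.93
```

View pics/w4.png

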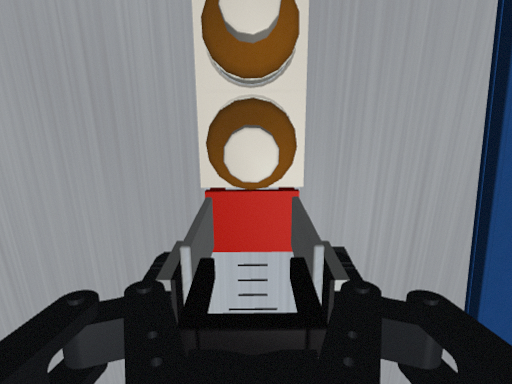

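The pinch holds (gap 51.6 mm). The red slide sits right up against the white block. I'll check the saddle's coordinate before sliding.

Run:
```python
from h import *
from scipy.optimize import least_squares
K=manip.camera_model("wrist")["mtx"]
c=dict(mtx=K,cam_to_world=np.load("c3.npy"));c4=dict(mtx=K,cam_to_world=np.load("c4.npy"))
s,th,ye,xe=.024,.087,.0174,.458
def pt(x,h): 
    a=x-s; return [xe,ye+a*np.cos(th)+h*np.sin(th),.02-a*np.sin(th)+h*np.cos(th)]
def inv(c,row,h): return least_squares(lambda p:w2p(c,[pt(p[0],h)])[0,1]-row,[.05]).x[0]
k=lambda r:(r+.5)/1.5625-.5
for h in (.019,.024,.028,.032): print(h,[round(inv(c,k(r),h)*1000,1) for r in (179.5,235.5)],[round(inv(c4,r,h)*1000,1) for r in (190,251)])
print("ticks w4",[round(inv(c4,r,.0185)*1000,1) for r in (265,280,295,309)])
print("tcp in carrier coords", [(manip.sense()["tcp_pos"]-[xe,ye,.02])@np.array([0,np.cos(th),-np.sin(th)])*1e3+24, (manip.sense()["tcp_pos"]-[xe,ye,.02])@np.array([0,np.sin(th),np.cos(th)])*1e3])
```

```text
0.019 [np.float64(76.3), np.float64(39.9)] [np.float64(76.3), np.float64(39.4)]
0.024 [np.float64(76.0), np.float64(40.1)] [np.float64(77.6), np.float64(41.7)]
0.028 [np.float64(75.8), np.float64(40.3)] [np.float64(78.6), np.float64(43.5)]
0.032 [np.float64(75.6), np.float64(40.5)] [np.float64(79.7), np.float64(45.3)]
ticks w4 [np.float64(30.1), np.float64(20.2), np.float64(9.9), np.float64(0.2)]
tcp in carrier coords [np.float64(56.41186750772732), np.float64(61.312986553765654)]
```

drive_tool([
  [130,0,0,-0.15,0,0,0],
  [130,-0.3,0,-0.15,0,0,0],
  [130,-0.7,0,-0.15,0,0,0],
  [130,-1.1,0,-0.15,0,0,0],
  [130,-1.5,0,-0.15,0,0,0],
  [130,-1.9,0,-0.15,0,0,0],
  [130,-2.3,0,-0.15,0,0,0],
  [130,-2.7,0,-0.15,0,0,0],
  [130,-3.0,0,-0.15,0,0,0],
  [130,-3.3,0,-0.15,0,0,0],
  [130,-3.3,0,-0.15,0,0,0],
  [130,-3.3,0,-0.15,0,0,0],
])

```text
t: 12.3
tcp_pos: [0.458, 0.0219, 0.0818]
tool_rot: [0.706, 0.707, -0.031, 0.031]
force: [1.0, -0.9, 1.7]
finger_gap: 0.611
```

```bash
python3 tip.py
python3 - <<'E'
from h import *
c,im=snap("wrist","w5.png");np.save("c5.npy",c["cam_to_world"])
E
```

```text
t 12.35 tcp [0.458  0.0219 0.0818] x-axis [-0.     0.996 -0.088] F [ 0.7 -2.3  1.7] gap 0.603
b 0.13 slide mm 61.1 rise mm -9.9 match 0.94
b -0.13 slide mm 62.6 rise mm 9.9 match 0.94
```

View pics/w5.png

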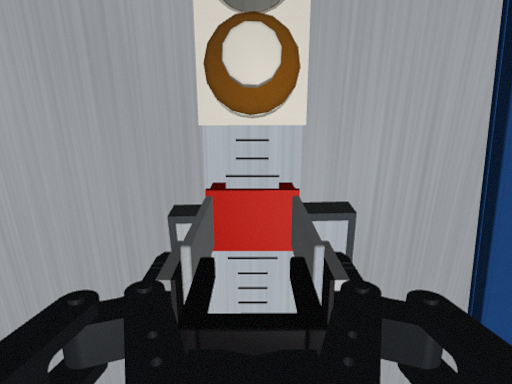

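The carrier is still tipped and the saddle has moved. Ticks are at rows 140, 158, 176 (long, +50) and at 257 (long, 0) and 273, with the red slide between rows 190 and 251. Working out its coordinate from the ticks.

Run:
```python
from h import *
from scipy.optimize import least_squares
K=manip.camera_model("wrist")["mtx"]
im=cv2.cvtColor(cv2.imread("pics/w5.png"),cv2.COLOR_BGR2GRAY).astype(float);im4=cv2.cvtColor(cv2.imread("pics/w4.png"),cv2.COLOR_BGR2GRAY).astype(float)
rd=lambda f:cv2.imread(f).astype(float)
for f in("pics/w4.png","pics/w5.png"):
    a=rd(f)[:,242:262];g=a.mean((1,2));red=(a[:,:,2]-a[:,:,1]).mean(1)
    sm=g-np.convolve(g,np.ones(9)/9,"same")
    mins=[i for i in range(130,312) if sm[i]<-6 and sm[i]==sm[i-4:i+5].min()]
    sub=[round(sum(j*max(0,-sm[j]) for j in range(i-2,i+3))/sum(max(0,-sm[j]) for j in range(i-2,i+3)),2) for i in mins]
    r=np.where(red>60)[0];print(f,sub,"red",r.min(),r.max())
c=dict(mtx=K,cam_to_world=np.load("c5.npy"));ye,xe=.0174,.458
def pt(x,h,s,th=.087): 
    a=x-s; return [xe,ye+a*np.cos(th)+h*np.sin(th),.02-a*np.sin(th)+h*np.cos(th)]
rows=[(140,.07),(158,.06),(176,.05),(257.5,0),(273,-.01),(287.5,-.02)]
q=least_squares(lambda p:[w2p(c,[pt(x,.0185,p[0],p[1])])[0,1]-r for r,x in rows],[.024,.087]);print(q.x,np.round(q.fun,1))
s,th=q.x
inv=lambda row,h:least_squares(lambda p:w2p(c,[pt(p[0],h,s,th)])[0,1]-row,[.03]).x[0]
print([round(inv(r,.019)*1e3,1) for r in(190,251)])
```

```text
pics/w4.png [np.float64(183.33), np.float64(190.11), np.float64(249.84), np.float64(264.67), np.float64(279.72), np.float64(294.39), np.float64(308.73)] red 191 251
pics/w5.png [np.float64(139.68), np.float64(157.97), np.float64(175.67), np.float64(189.34), np.float64(248.84), np.float64(257.65), np.float64(272.78), np.float64(287.6), np.float64(301.97)] red 190 250
[0.02264313 0.06289776] [-0.3  0.2  0.1  0.4 -0.1 -0.1]
[np.float64(42.1), np.float64(4.7)]
```

The saddle is now at about 24.0 mm against a target of 24.4, within tolerance. Next I'll release it, rise 37 mm and pinch the bail.

drive_tool([
  [60,0,0,0,0,0,0],
  [0,0,0,0,0,0,0],
  [0,0,0,-0.5,0,0,0],
  [0,0.15,0,-2,0,0,0],
  [0,0.15,0,-3.7,0,0,0],
  [0,0.15,0,-3.7,0,0,0],
  [80,0.15,0,-3.7,0,0,0],
  [110,0.15,0,-3.7,0,0,0],
  [160,0.15,0,-3.7,0,0,0],
  [160,0.15,0,-3.7,0,0,0],
  [160,0.15,0,-3.7,0,0,0],
], force=50)

```text
t: 13.5
tcp_pos: [0.4576, 0.027, 0.1181]
tool_rot: [0.706, 0.706, -0.031, 0.03]
force: [-0.1, -0.3, 0.1]
finger_gap: 0.478
```

```bash
python3 tip.py
python3 - <<'E'
from h import *
c,im=snap("wrist","w6.png");np.save("c6.npy",c["cam_to_world"])
_,s=snap("scene");cv2.imwrite("pics/s6.png",cv2.resize(s[100:280,100:340],None,fx=3,fy=3,interpolation=cv2.INTER_CUBIC))
E
```

```text
t 13.55 tcp [0.4576 0.027  0.1181] x-axis [-0.     0.996 -0.087] F [-0.1  0.1  0.2] gap 0.483
b 0.13 slide mm 65.2 rise mm -12.7 match 0.85
b -0.13 slide mm 63.2 rise mm 10.9 match 0.93
```

View pics/s6.png

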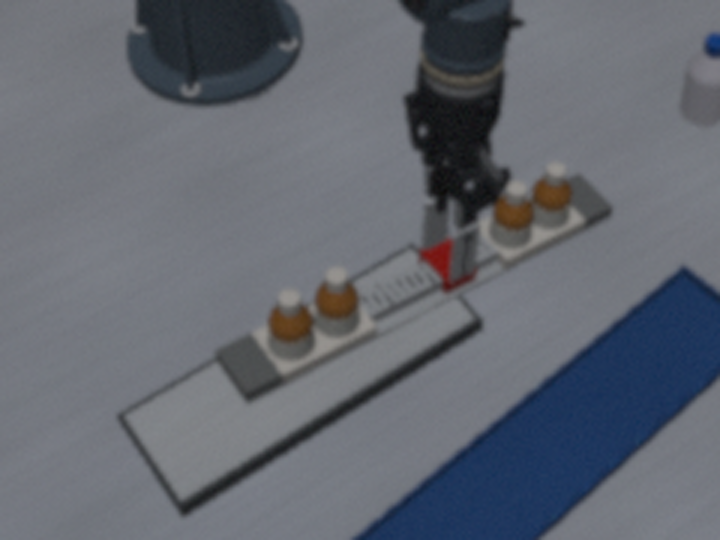

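The scene crop shows the carrier still tipped, all four bottles seated, and the gripper on the bail (gap 41 mm). I'll lift slowly and straight up while turning the tool upright.

drive_tool([
  [160,-0.02,0,-0.2,0,0.02,0],
  [160,-0.04,0,-0.5,0,0.045,0],
  [160,-0.07,0,-0.8,0,0.07,0],
  [160,-0.1,0,-1.1,0,0.087,0],
  [160,-0.13,0,-1.5,0,0.087,0],
  [160,-0.17,0,-2.0,0,0.087,0],
  [160,-0.22,0,-2.5,0,0.087,0],
  [160,-0.27,0,-3.1,0,0.087,0],
  [160,-0.33,0,-3.8,0,0.087,0],
  [160,-0.39,0,-4.5,0,0.087,0],
  [160,-0.45,0,-5.2,0,0.087,0],
  [160,-0.5,0,-5.8,0,0.087,0],
  [160,-0.52,0,-6.0,0,0.087,0],
  [160,-0.52,0,-6.0,0,0.087,0],
  [160,-0.52,0,-6.0,0,0.087,0],
  [160,-0.52,0,-6.0,0,0.087,0],
  [160,-0.52,0,-6.0,0,0.087,0],
  [160,-0.52,0,-6.0,0,0.087,0],
])

```text
t: 15.45
tcp_pos: [0.4577, 0.027, 0.1784]
tool_rot: [0.707, 0.707, -0.0, -0.0]
force: [0.9, 0.4, -8.2]
finger_gap: 0.48
```

Run:
```python
from h import *
st();a=snap("scene")[1];c,w=snap("wrist","w7.png");np.save("c7.npy",c["cam_to_world"]);st()
cv2.imwrite("pics/s7f.png",a);cv2.imwrite("pics/s7.png",cv2.resize(a[90:270,110:350],None,fx=3.3,fy=3.3,interpolation=cv2.INTER_CUBIC))
```

```text
t 15.45 tcp [0.4577 0.027  0.1784] x-axis [0. 1. 0.] F [ 0.9  0.4 -8.2] gap 0.48
t 15.55 tcp [0.4578 0.027  0.1785] x-axis [-0.  1.  0.] F [ 0.2 -0.5 -7.4] gap 0.481
```

View pics/s7.png

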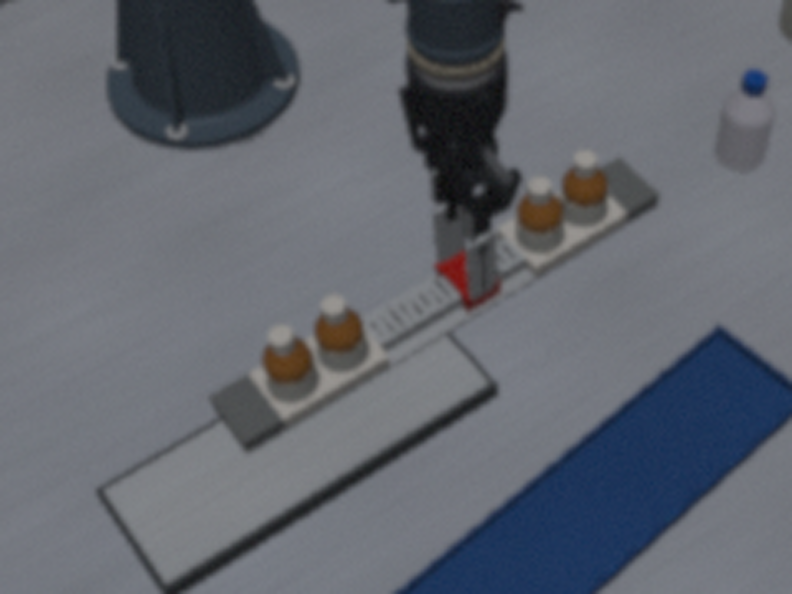

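The wrist carries about 8 N, so the carrier hangs fully free and looks nearly level. I'll fit the tilt from the four cap positions.

```bash
cat > tilt.py <<'E'
from h import *
from scipy.optimize import least_squares
import sys
c=manip.camera_model("scene");X=[-.155,-.105,.105,.155]
def caps(f,guess):
    im=cv2.imread(f).astype(float);out=[]
    for u,v in guess:
        x0,y0=int(u)-6,int(v)-6;p=im[y0:y0+13,x0:x0+13]
        w=np.clip(p.min(2)-150,0,None)
        yy,xx=np.mgrid[y0:y0+13,x0:x0+13];out.append([(w*xx).sum()/w.sum(),(w*yy).sum()/w.sum()])
    return np.array(out)
def fit(uv,p0,h=.079):
    def f(p):
        x0,y0,z0,th,yaw=p
        P=R.from_euler("ZX",[yaw,-th]).apply([[0,x,h] for x in X])+[x0,y0,z0]
        return (w2p(c,P)-uv).ravel()
    r=least_squares(f,p0);print("origin",np.round(r.x[:3],4),"nose-down deg %.2f yaw deg %.2f"%(np.degrees(r.x[3]),np.degrees(r.x[4])),"res",np.round(np.abs(r.fun).max(),2));return r.x
if __name__=="__main__":
    p0=[.457,-.062,.02,0,0]
    fit(caps("pics/s2.png",w2p(c,[[.457,-.062+x,.1] for x in X])),p0)
    g=(np.array([(281,336),(333,303),(539,187),(585,160)])+.5)/3.3-.5+[110,90]
    uv=caps("pics/s7f.png",g);print(np.round(uv,1).tolist());fit(uv,[.457,.0,.08,0,0])
E
python3 tilt.py
```

```text
origin [ 0.4601 -0.0629  0.031 ] nose-down deg 0.70 yaw deg 0.12 res 0.16
[[nan, nan], [nan, nan], [nan, nan], [nan, nan]]tilt.py:10: RuntimeWarning: invalid value encountered in scalar divide
  yy,xx=np.mgrid[y0:y0+13,x0:x0+13];out.append([(w*xx).sum()/w.sum(),(w*yy).sum()/w.sum()])
Traceback (most recent call last):
  File "tilt.py", line 22, in <module>
    uv=caps("pics/s7f.png",g);print(np.round(uv,1).tolist());fit(uv,[.457,.0,.08,0,0])
                                                             ~~~^^^^^^^^^^^^^^^^^^^^^^
  File "tilt.py", line 17, in fit
    r=least_squares(f,p0);print("origin",np.round(r.x[:3],4),"nose-down deg %.2f yaw deg %.2f"%(np.degrees(r.x[3]),np.degrees(r.x[4])),"res",np.round(np.abs(r.fun).max(),2));return r.x
ValueError: Residuals are not finite in the initial point.
```

```bash
sed -i 's/w=np.clip(p.min(2)-150,0,None)/m=p.min(2);w=np.clip(m-m.max()*.72,0,None)/' tilt.py; python3 tilt.py
```

```text
origin [ 0.4615 -0.0668  0.0391] nose-down deg 1.84 yaw deg 1.05 res 0.21
[[193.9, 189.8], [209.8, 180.2], [273.4, 144.3], [286.3, 136.2]]
origin [ 0.4781 -0.0104  0.1182] nose-down deg 1.93 yaw deg 3.19 res 0.41
```

```bash
cat > t2.py <<'E'
from tilt import *
def fit2(uv,x0,h=.079):
    def f(p,full=False):
        P=R.from_euler("ZX",[p[3],-p[2]]).apply([[0,x,h] for x in X])+[x0,p[0],p[1]]
        return (w2p(c,P)-uv).ravel()
    r=least_squares(f,[0,.05,0,0]);print("y,z",np.round(r.x[:2],4),"nose-down %.2f yaw %.2f"%tuple(np.degrees(r.x[2:])),"res %.2f"%np.abs(r.fun).max())
if __name__=="__main__":
    fit2(caps("pics/s2.png",w2p(c,[[.457,-.062+x,.1] for x in X])),.456)
    g=(np.array([(281,336),(333,303),(539,187),(585,160)])+.5)/3.3-.5+[110,90]
    fit2(caps("pics/s7f.png",g),.4577)
E
python3 t2.py
```

```text
y,z [-0.0626  0.031 ] nose-down 0.55 yaw 0.17 res 0.26
y,z [0.0063 0.0902] nose-down -1.99 yaw 0.40 res 0.57
```

```bash
cat > t3.py <<'E'
from t2 import *
import sys
g=np.array([[193.9, 189.8], [209.8, 180.2], [273.4, 144.3], [286.3, 136.2]])
def now(tag,g,x0,n=3):
    for i in range(n):
        snap("scene",f"{tag}{i}.png");uv=caps(f"pics/{tag}{i}.png",g);fit2(uv,x0)
    st();return uv
if __name__=="__main__":
    now("h",g,.4577,4)
    _,w=snap("wrist","w8.png");_,t=snap("top","t8.png")
    cv2.imwrite("pics/s8.png",np.vstack([w[:300],cv2.resize(cv2.imread("pics/h3.png")[110:240,150:320],(512,390),interpolation=cv2.INTER_CUBIC)[:300]]))
E
python3 t3.py
```

```text
y,z [0.0064 0.0936] nose-down -2.71 yaw -0.12 res 0.75
y,z [0.0064 0.0935] nose-down -2.68 yaw -0.11 res 0.76
y,z [0.0063 0.0937] nose-down -2.65 yaw -0.06 res 0.76
y,z [0.0064 0.0936] nose-down -2.68 yaw -0.09 res 0.79
t 15.75 tcp [0.4579 0.027  0.1786] x-axis [0. 1. 0.] F [ 0.1 -0.6 -8. ] gap 0.479
```

View pics/s8.png

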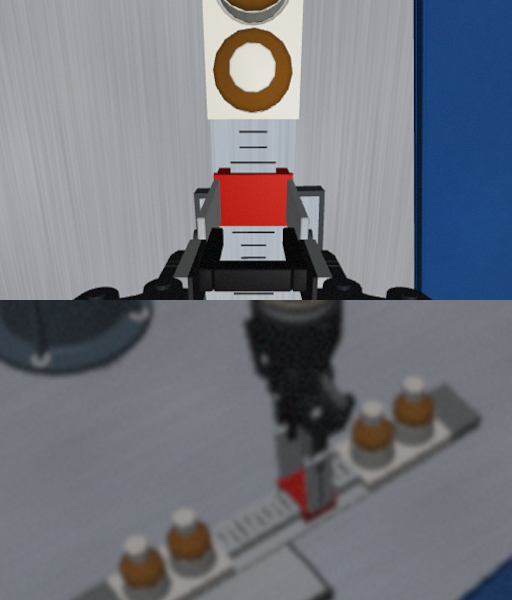

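The wrist half shows ticks at rows 131, 147, 163 (+50) and 232 (0), 244. The scene half shows the carrier hanging steady. I'll cross-check the tilt from the wrist ticks.

```bash
cat > wt.py <<'E'
from h import *
from scipy.optimize import least_squares
def ticks(f,lo=110,hi=300):
    a=cv2.imread(f).astype(float)[:,242:262];g=a.mean((1,2));red=(a[:,:,2]-a[:,:,1]).mean(1)
    sm=g-np.convolve(g,np.ones(9)/9,"same")
    m=[i for i in range(lo,hi) if sm[i]<-5 and sm[i]==sm[i-4:i+5].min()]
    r=np.where(red>60)[0]
    return [round(float(sum(j*max(0,-sm[j]) for j in range(i-2,i+3))/sum(max(0,-sm[j]) for j in range(i-2,i+3))),2) for i in m],r.min(),r.max()
def solve(c,rows,xh,yh,zh):
    # hinge (yh,zh), rail 65.5 mm below it; unknown tilt th (nose down +) and saddle coordinate
    def P(x,p,h=-.0655): a=x-p[0];return [xh,yh+a*np.cos(p[1])+h*np.sin(p[1]),zh-a*np.sin(p[1])+h*np.cos(p[1])]
    q=least_squares(lambda p:[w2p(c,[P(x,p)])[0,1]-r for r,x in rows],[.024,0])
    print("saddle mm %.1f nose-down deg %.2f"%(q.x[0]*1e3,np.degrees(q.x[1])),"res",np.round(q.fun,2))
E
python3 - <<'E'
from wt import *
print(ticks("pics/w8.png"),ticks("pics/w7.png"))
c=manip.camera_model("wrist")
for dz in (-.002,0,.002): solve(c,[(131,.07),(147,.06),(162.7,.05),(232,0),(244.5,-.01)],.4578,.027,.1631+dz)
E
```

```text
([109.45, 120.34, 131.3, 146.82, 162.01, 173.7, 223.85, 231.78, 244.72, 256.91, 262.25, 293.17], np.int64(174), np.int64(225)) ([109.42, 120.34, 131.3, 146.82, 162.01, 173.7, 223.82, 231.79, 244.72, 257.08, 262.22, 293.15], np.int64(174), np.int64(225))
saddle mm 23.2 nose-down deg -1.69 res [ 0.6   0.04 -0.61 -0.24  0.18]
saddle mm 24.6 nose-down deg -3.36 res [ 0.44  0.05 -0.5  -0.17  0.14]
saddle mm 26.0 nose-down deg -4.90 res [ 0.31  0.06 -0.38 -0.11  0.1 ]
```

Both methods give about 3° tail-down, steady, so the saddle needs to go about 3 mm toward the tail. I'll set the carrier back flat on the plate, 70 mm toward the tail, and correct it.

drive_tool([
  [160,-0.4,0,0,0,0,0],
  [160,-1.2,0,0,0,0,0],
  [160,-2.4,0,0,0,0,0],
  [160,-3.7,0,0,0,0,0],
  [160,-5.0,0,0.3,0,0,0],
  [160,-6.1,0,0.8,0,0,0],
  [160,-6.7,0,1.4,0,0,0],
  [160,-7.0,0,2.0,0,0,0],
  [160,-7.0,0,2.6,0,0,0],
  [160,-7.0,0,3.1,0,0,0],
  [160,-7.0,0,3.6,0,0,0],
  [160,-7.0,0,4.0,0,0,0],
  [160,-7.0,0,4.4,0,0,0],
  [160,-7.0,0,4.8,0,0,0],
  [160,-7.0,0,5.1,0,0,0],
  [160,-7.0,0,5.4,0,0,0],
  [160,-7.0,0,5.6,0,0,0],
  [160,-7.0,0,5.8,0,0,0],
  [160,-7.0,0,5.9,0,0,0],
  [160,-7.0,0,5.9,0,0,0],
])

```text
t: 17.85
tcp_pos: [0.4578, -0.043, 0.1196]
tool_rot: [0.707, 0.707, -0.0, -0.0]
force: [0.2, -0.8, -7.7]
finger_gap: 0.478
```

Run:
```python
from t2 import *
snap("scene","d0.png");uv=caps("pics/d0.png",w2p(c,[[.457,-.064+x,.102] for x in X]));fit2(uv,.4577);st()
```

```text
y,z [-0.0657  0.0332] nose-down -0.23 yaw -0.06 res 0.08
t 17.9 tcp [ 0.4579 -0.043   0.1196] x-axis [ 0.  1. -0.] F [-0.5 -0.7 -6.4] gap 0.48
```

drive_tool([
  [160,0,0,0.1,0,0,0],
  [160,0,0,0.2,0,0,0],
  [160,0,0,0.3,0,0,0],
  [160,0,0,0.35,0,0,0],
  [160,0,0,0.35,0,0,0],
])

```text
t: 18.4
tcp_pos: [0.4585, -0.0432, 0.1186]
tool_rot: [0.707, 0.707, 0.001, 0.001]
force: [-3.2, 1.1, 16.7]
finger_gap: 0.479
```

Run:
```python
from t2 import *
snap("scene","d1.png");uv=caps("pics/d1.png",w2p(c,[[.457,-.064+x,.102] for x in X]));fit2(uv,.4577);st()
```

```text
y,z [-0.0658  0.0325] nose-down -0.15 yaw -0.02 res 0.09
t 18.45 tcp [ 0.4585 -0.0432  0.1186] x-axis [-0.     1.    -0.001] F [-2.8  0.4 17.7] gap 0.479
```

The carrier is flat on the plate. Releasing the bail, pinching the cheeks lower down and sliding 2.7 mm toward the tail.

drive_tool([
  [160,0,0,-0.2,0,0,0],
  [80,0,0,-0.3,0,0,0],
  [0,0,0,-0.3,0,0,0],
  [0,0,0,-0.3,0,0,0],
  [0,0,0,1.0,0,0,0],
  [0,0,0,2.5,0,0,0],
  [0,0,0,3.4,0,0,0],
  [0,0,0,3.4,0,0,0],
  [70,0,0,3.4,0,0,0],
  [90,0,0,3.4,0,0,0],
  [130,0,0,3.4,0,0,0],
  [130,0,0,3.4,0,0,0],
  [130,0,0,3.25,0,0,0],
  [130,0,0,3.25,0,0,0],
], force=20)

```text
t: 19.85
tcp_pos: [0.4569, -0.0427, 0.0832]
tool_rot: [0.707, 0.707, -0.0, -0.001]
force: [0.2, 0.6, -7.4]
finger_gap: 0.602
```

Run:
```python
from wt import *
st();c,im=snap("wrist","w9.png");np.save("c9.npy",c["cam_to_world"]);print(ticks("pics/w9.png"))
```

```text
t 19.85 tcp [ 0.4569 -0.0427  0.0832] x-axis [0.    1.    0.001] F [ 0.2  0.6 -7.4] gap 0.602
([114.58, 128.32, 141.49, 159.67, 177.49, 190.53, 249.49, 258.67, 273.69, 288.32], np.int64(191), np.int64(251))
```

drive_tool([
  [130,-0.1,0,0,0,0,0],
  [130,-0.2,0,0,0,0,0],
  [130,-0.28,0,0,0,0,0],
  [130,-0.28,0,0,0,0,0],
  [130,-0.28,0,0,0,0,0],
])

```text
t: 20.4
tcp_pos: [0.4578, -0.0458, 0.0836]
tool_rot: [0.707, 0.707, -0.0, -0.0]
force: [0.4, 0.3, -7.1]
finger_gap: 0.606
```

Run:
```python
from wt import *
st();c,im=snap("wrist","w10.png");np.save("c10.npy",c["cam_to_world"]);print(ticks("pics/w10.png"))
def sol(c,rows,z=.0385):
    from scipy.interpolate import interp1d
    return [float(p2w(c,[(252,r)],z)[0,1])*1e3 for r in rows]
for k,f in (("c9.npy","pics/w9.png"),("c10.npy","pics/w10.png")):
    t,a,b=ticks(f);cc=dict(mtx=c["mtx"],cam_to_world=np.load(k));print(np.round(sol(cc,t),1),"red",np.round(sol(cc,[a,b]),1))
```

```text
t 20.4 tcp [ 0.4578 -0.0458  0.0836] x-axis [0. 1. 0.] F [ 0.4  0.3 -7.1] gap 0.606
([114.6, 128.32, 141.49, 159.67, 177.49, 190.52, 249.49, 258.67, 273.69, 288.32], np.int64(191), np.int64(251))
[ 18.   10.8   3.8  -6.2 -16.2 -23.7 -59.9 -65.8 -75.8 -85.7] red [-24.  -60.8]
[ 14.8   7.6   0.6  -9.4 -19.5 -27.  -63.2 -69.2 -79.2 -89.1] red [-27.3 -64.2]
```

The lift preload (7 N) made the carrier ride along, so the saddle hasn't moved on the rail. I'll ease down so the plate takes the weight, then slide.

drive_tool([
  [130,0,0,0.05,0,0,0],
  [130,0,0,0.1,0,0,0],
  [130,0,0,0.1,0,0,0],
])

```text
t: 20.75
tcp_pos: [0.4579, -0.0458, 0.0828]
tool_rot: [0.707, 0.707, 0.0, 0.0]
force: [-0.3, 0.4, -3.7]
finger_gap: 0.607
```

drive_tool([
  [130,-0.1,0,0,0,0,0],
  [130,-0.2,0,0,0,0,0],
  [130,-0.3,0,0,0,0,0],
  [130,-0.3,0,0,0,0,0],
  [130,-0.3,0,0,0,0,0],
])

```text
t: 21.25
tcp_pos: [0.4579, -0.0489, 0.0828]
tool_rot: [0.707, 0.707, 0.0, 0.0]
force: [-0.4, 1.0, -2.4]
finger_gap: 0.608
```

Run:
```python
from wt import *
st();c,im=snap("wrist","w11.png");np.save("c11.npy",c["cam_to_world"])
for k,f in (("c9.npy","pics/w9.png"),("c11.npy","pics/w11.png")):
    t,a,b=ticks(f);cc=dict(mtx=c["mtx"],cam_to_world=np.load(k));print(t,np.round(p2w(cc,[(252,r) for r in t],.0385)[:,1]*1e3,1),"red",a,b)
```

```text
t 21.25 tcp [ 0.4579 -0.0489  0.0828] x-axis [ 0.  1. -0.] F [-0.4  1.  -2.4] gap 0.608
[114.58, 128.32, 141.49, 159.67, 177.49, 190.53, 249.49, 258.67, 273.69, 288.32] [ 18.   10.8   3.8  -6.2 -16.2 -23.7 -59.9 -65.8 -75.8 -85.7] red 191 251
[122.48, 135.85, 154.21, 171.95, 189.87, 248.92, 254.2, 269.18, 283.9, 298.32] [  7.7   0.7  -9.3 -19.2 -29.5 -65.5 -68.9 -78.8 -88.7 -98.6] red 190 251
```

The rail ticks moved 3 mm relative to the saddle, with the carrier staying put. Re-gripping the bail.

drive_tool([
  [60,0,0,0,0,0,0],
  [0,0,0,0,0,0,0],
  [0,0,0,0,0,0,0],
  [0,0.1,0,-2,0,0,0],
  [0,0.15,0,-3.65,0,0,0],
  [0,0.15,0,-3.65,0,0,0],
  [80,0.15,0,-3.65,0,0,0],
  [110,0.15,0,-3.65,0,0,0],
  [160,0.15,0,-3.65,0,0,0],
  [160,0.15,0,-3.65,0,0,0],
  [160,0.15,0,-3.65,0,0,0],
], force=50)

```text
t: 22.4
tcp_pos: [0.4578, -0.0472, 0.1187]
tool_rot: [0.707, 0.707, -0.0, -0.0]
force: [-0.5, 0.9, -0.7]
finger_gap: 0.482
```

drive_tool([
  [160,0,0,-0.2,0,0,0],
  [160,0,0,-0.5,0,0,0],
  [160,0,0,-0.9,0,0,0],
  [160,0,0,-1.4,0,0,0],
  [160,0,0,-2.0,0,0,0],
  [160,0,0,-2.7,0,0,0],
  [160,0,0,-3.5,0,0,0],
  [160,0,0,-4.3,0,0,0],
  [160,0,0,-5.1,0,0,0],
  [160,0,0,-5.7,0,0,0],
  [160,0,0,-6.0,0,0,0],
  [160,0,0,-6.0,0,0,0],
  [160,0,0,-6.0,0,0,0],
  [160,0,0,-6.0,0,0,0],
  [160,0,0,-6.0,0,0,0],
  [160,0,0,-6.0,0,0,0],
])

```text
t: 24.0
tcp_pos: [0.4577, -0.0473, 0.1788]
tool_rot: [0.707, 0.707, -0.0, -0.0]
force: [0.5, 0.2, -6.8]
finger_gap: 0.482
```

Run:
```python
from t2 import *
from wt import *
st()
for i in range(2):
    snap("scene",f"e{i}.png");uv=caps(f"pics/e{i}.png",w2p(c,[[.457,-.0685+x,.162] for x in X]));print(np.round(uv,1).tolist());fit2(uv,.4577)
c9,w=snap("wrist","w12.png");print(ticks("pics/w12.png"));np.save("c12.npy",c9["cam_to_world"])
s=manip.sense()["tcp_pos"]
t=ticks("pics/w12.png")[0]
```

```text
t 24.0 tcp [ 0.4577 -0.0473  0.1788] x-axis [0. 1. 0.] F [ 0.5  0.2 -6.8] gap 0.482
[[168.7, 200.9], [185.9, 191.7], [251.9, 156.3], [266.1, 148.4]]
y,z [-0.0701  0.092 ] nose-down 0.77 yaw 0.55 res 0.12
[[168.6, 200.9], [185.9, 191.7], [251.9, 156.3], [266.1, 148.4]]
y,z [-0.07    0.0919] nose-down 0.71 yaw 0.51 res 0.13
([109.52, 123.15, 133.91, 149.48, 164.57, 179.78, 229.87, 234.95, 248.12, 261.0, 292.35, 298.3], np.int64(180), np.int64(231))
```

It hangs level within about 1° (0.7° reading, bias -0.15 to +0.55). Carrying it over the tray: +21.2 cm along x, +5.2 cm along y, turned 7.15°.

drive_tool([
  [160,0.1,0.4,0,0,0,-0.003],
  [160,0.3,1.2,0,0,0,-0.008],
  [160,0.6,2.4,0,0,0,-0.015],
  [160,1.0,3.9,0,0,0,-0.024],
  [160,1.4,5.6,0,0,0,-0.034],
  [160,1.8,7.4,0,0,0,-0.044],
  [160,2.3,9.2,0,0,0,-0.055],
  [160,2.8,11.0,0,0,0,-0.066],
  [160,3.2,12.8,0,0,0,-0.077],
  [160,3.7,14.6,0,0,0,-0.088],
  [160,4.1,16.4,0,0,0,-0.098],
  [160,4.5,18.0,0,0,0,-0.107],
  [160,4.8,19.4,0,0,0,-0.115],
  [160,5.0,20.4,0,0,0,-0.121],
  [160,5.2,21.0,0,0,0,-0.125],
  [160,5.2,21.2,0,0,0,-0.125],
  [160,5.2,21.2,0,0,0,-0.125],
  [160,5.2,21.2,0,0,0,-0.125],
  [160,5.2,21.2,0,0,0,-0.125],
  [160,5.2,21.2,0,0,0,-0.125],
])

```text
t: 26.15
tcp_pos: [0.6695, 0.0046, 0.1793]
tool_rot: [0.662, 0.75, -0.0, -0.0]
force: [0.3, -0.4, -7.5]
finger_gap: 0.479
```

Run:
```python
from h import *
st();_,s=snap("scene","f0.png");_,t=snap("top","ft.png");_,w=snap("wrist","fw.png")
cv2.imwrite("pics/f1.png",np.hstack([cv2.resize(s[80:340,140:400],(400,400),interpolation=cv2.INTER_CUBIC),cv2.resize(t[110:250,180:340],(400,350),interpolation=cv2.INTER_CUBIC)[:400] if False else cv2.resize(w[:384,64:448],(400,400))]))
```

```text
t 26.15 tcp [0.6695 0.0046 0.1793] x-axis [-0.124  0.992  0.   ] F [ 0.3 -0.4 -7.5] gap 0.479
```

View pics/f1.png

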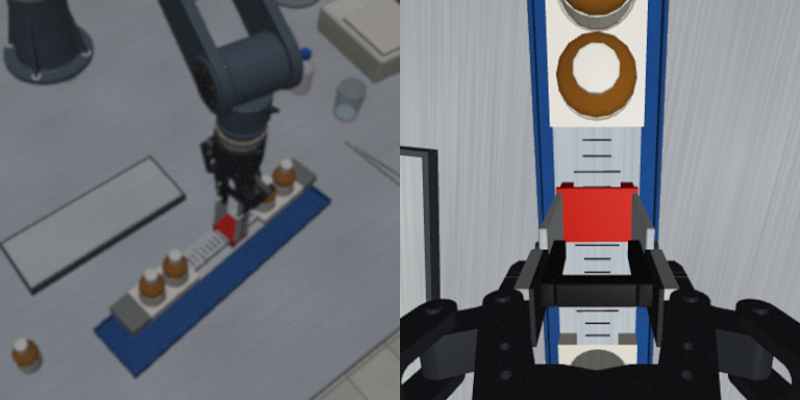

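The wrist half shows the carrier (548..645) centred and parallel between the tray walls (529..664). The scene half shows it level over the tray. Lowering.

drive_tool([
  [160,0,0,0.3,0,0,0],
  [160,0,0,1.0,0,0,0],
  [160,0,0,2.0,0,0,0],
  [160,0,0,3.0,0,0,0],
  [160,0,0,4.0,0,0,0],
  [160,0,0,4.9,0,0,0],
  [160,0,0,5.6,0,0,0],
  [160,0,0,6.2,0,0,0],
  [160,0,0,6.6,0,0,0],
  [160,0,0,6.9,0,0,0],
  [160,0,0,7.1,0,0,0],
  [160,0,0,7.3,0,0,0],
  [160,0,0,7.4,0,0,0],
  [160,0,0,7.5,0,0,0],
  [160,0,0,7.55,0,0,0],
  [160,0,0,7.55,0,0,0],
])

```text
t: 27.9
tcp_pos: [0.6699, 0.0047, 0.1037]
tool_rot: [0.662, 0.75, 0.0, 0.0]
force: [-0.7, 0.2, -7.3]
finger_gap: 0.481
```

drive_tool([
  [160,0,0,0.05,0,0,0],
  [160,0,0,0.1,0,0,0],
  [160,0,0,0.15,0,0,0],
  [160,0,0,0.15,0,0,0],
])

```text
t: 28.3
tcp_pos: [0.6702, 0.0047, 0.1029]
tool_rot: [0.662, 0.75, 0.0, 0.0]
force: [-0.2, 0.1, -3.0]
finger_gap: 0.482
```

drive_tool([
  [160,0,0,0.05,0,0,0],
  [160,0,0,0.08,0,0,0],
  [160,0,0,0.08,0,0,0],
  [110,0,0,0.08,0,0,0],
  [60,0,0,0.08,0,0,0],
  [0,0,0,0.08,0,0,0],
  [0,0,0,0.08,0,0,0],
  [0,0,0,-1,0,0,0],
  [0,0,0,-3,0,0,0],
  [0,0,0,-6,0,0,0],
  [0,0,0,-10,0,0,0],
  [0,0,0,-14,0,0,0],
  [0,0,0,-18,0,0,0],
  [0,0,0,-18,0,0,0],
])

```text
t: 29.7
tcp_pos: [0.6738, 0.0042, 0.2908]
tool_rot: [0.661, 0.75, 0.004, 0.007]
force: [-0.4, 0.3, 0.8]
finger_gap: 0.995
```

Run:
```python
from h import *
st();_,s=snap("scene","g0.png");_,w=snap("wrist","gw.png")
cv2.imwrite("pics/g1.png",np.hstack([cv2.resize(s[110:340,140:370],(400,400),interpolation=cv2.INTER_CUBIC),cv2.resize(w[:384,64:448],(400,400))]))
```

```text
t 29.7 tcp [0.6738 0.0042 0.2908] x-axis [-0.125  0.992 -0.004] F [-0.4  0.3  0.8] gap 0.995
```

The picture limit is reached, so I'll check numerically by fitting the caps against the expected pose in the tray.

Run:
```python
from tilt import *
d=np.array([-.1245,.9922,0]);o=np.array([.6728,-.0162,.004]);ref=np.array([o+d*x+[0,0,.091-.004+.002] for x in X])
uv=caps("pics/g0.png",w2p(c,ref));print("pred",np.round(w2p(c,[o+d*x+[0,0,.09] for x in X]),1).tolist());print("seen",np.round(uv,1).tolist())
f=lambda p:(w2p(c,R.from_euler("ZX",[p[3],-p[2]]).apply([[0,x,.09] for x in X])+[p[0],p[1],.004])-uv).ravel()
r=least_squares(f,[.67,-.016,0,.12]);print("x,y",np.round(r.x[:2],4),"nose-down,yaw deg",np.round(np.degrees(r.x[2:]),2),"res",np.abs(r.fun).max().round(2))
```

```text
pred [[238.8, 271.5], [253.7, 259.0], [310.6, 211.7], [322.9, 201.5]]
seen [[240.0, 272.2], [254.4, 260.3], [310.4, 212.8], [322.5, 202.6]]
x,y [ 0.6759 -0.0194] nose-down,yaw deg [1.5 8.1] res 0.32
```

```bash
python3 -c "
from h import *
print(manip.sign_off());st()"
```

```text
the job is handed in; nothing more can be done
None
the job is handed in; nothing more can be done
```

I found the balance point, marked it with the saddle, lifted the carrier by the handle so it hung level, and set it down in the tray. The job was handed in at about 30 s, with the hand raised clear.

- **Balance point:** I pushed the carrier over the left edge in 4 mm steps, taking the hand off each time, until it tipped nose-down by itself. The edge was then 24–28 mm ahead of the carrier's origin.
- **First lift:** With the saddle at about 24 mm, the carrier hung about 3° tail-down. I set it back flat on the plate and moved the saddle about 3 mm toward the tail, to about 21 mm.
- **Second lift:** It hung free and read 0.7° nose-down, where a flat carrier reads between -0.15° and +0.55°, so it was level within about 1°. I then carried it over the tray, lowered it slowly and released it.

**Last checks:**
- **Bottles and position:** All four bottle caps were within about 1.5 px of where they should be for the carrier lying in the tray.
- **Tilt in the tray:** The pose fit gave 1.5° of tilt and 8.1° of yaw, against 0° and 7.15° expected. I put this down to a weak fit, because an end resting on a wall would show as about 4 px.
- **Not checked by eye:** The picture limit was reached, so I did not view the final placement.

**Two things that did not go cleanly:**
- While correcting the saddle, my grip on its cheeks briefly carried about 7 N of the carrier's 8 N and dragged it about 3 mm along the plate.
- When first setting it back on the plate, I pressed down with about 17 N through the handle.

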